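# Sort the tubes, jars and slide box into their bench trays

## Robot

A 6-joint arm with a two-finger parallel gripper is mounted at the origin on the work surface. World frame = base frame: x ahead of the robot, y to its left, z up, the work surface at z = 0. Lengths are in m, angles in rad, forces in N, time in s.
With the tool pointing down it reaches from about 0.3 to 0.85 m from the base axis. Payload 4.2 kg.
Tool frame: the origin (TCP) lies at the very end of the fingers, on their centre line; the grasp point (between the pads) lies 19 mm behind it; z points along the fingers, x is the direction in which the jaws open and shut, and the axes are right-handed (so a half turn about z gives the same grasp; the last joint's range is limited). The gripper opens to 91 mm and grips with 3 to 60 N. Pads are 32 mm wide; open, the fingers measure 118 mm over their backs; the gripper's body (76 mm by 178 mm) begins 60 mm behind the grasp point.
Start: joints at [-1.304, 0.32, 1.565, -0, 1.257, -0.02], TCP at [0.163, -0.552, 0.214] pointing down, gripper open.
Joint ranges: [-3.11, 3.11], [-0.84, 2.01], [0.21, 2.61], [-1.34, 4.49], [0.05, 2.63], [-2.56, 2.56]. Speed limits (rad/s): [2.57, 2.57, 3.14, 3.14, 3.14, 3.14].

## Interface

Orientations are given as a unit quaternion [w, x, y, z].
In Python, from rig import ctrl, viewer gives the robot as it stands. Calls block until the motion is done:
- ctrl.move_ptp(position, orientation): joint-space move of the TCP to a pose.
- ctrl.move_linear(position, feed=0.15, ori=None, contact_N=None): straight line of the TCP; ori=None keeps the orientation; feed is the mean speed in m/s. With contact_N (N) it stops when the force on the tool has changed by that much, and returns True; else False.
- ctrl.set_joints(angles): joint-space move.
- ctrl.gripper_open() and ctrl.grasp(grasp_force=None): open the fingers fully, or close them until they stop; grasp_force is the grip in N (None keeps the last).
- ctrl.hold(seconds).
- ctrl.inverse_kinematics(position, orientation): joint angles nearest the present ones, or None.
- ctrl.observe(): the state.
- viewer.snapshot(name): name is "scene" or "side" or "wrist"; returns a dict with "pixels" (420x560x3 uint8, red, green, blue), "mtx" (3x3 intrinsics, pixels), "extrinsics" (4x4, takes a point from camera to world coordinates); the wrist camera has in their place "hand_eye" (4x4, takes a point from camera to tool coordinates, whose origin is the TCP and whose axes are the tool frame's). Camera axes: x right, y down, z forward; pixel columns grow to the right and rows downward; lengths in m; the calibration is good to about 2 mm. The wrist camera is an equidistant fisheye: a pixel r from the principal point sees the ray r / f radians off the axis. A picture is of the moment at which its call begins: read the wrist's pose just before it. There is no depth.
A pose or a line that the arm cannot do raises ctrl.IKError and nothing moves.
- ctrl.sign_off(): hands the job in, once; it reports no verdict.
The state is a dict: "time_s": time; "q": joint angles; "joint_velocities": joint speeds; "joint_efforts": joint torques, N m; "tcp_pos": TCP position; "tcp_rot": TCP orientation; "ft_force": force on the tool from outside, world axes, zero at the start; "wrist_torque": the same for the moment, N m; "finger_gap": finger opening in m.
Only numpy, scipy, OpenCV 4.12 (cv2) and the standard library are available. Lean on these libraries where they do the work, as an engineer would, in place of code of your own. Each camera call takes 0.05 s, during which the arm holds its last target. There are 200 camera calls.

## Task

Put away what is left on the lab bench: stand the two tall tubes in the deep two-bay rack and the two squat jars in the long shallow two-bay tray, one to a bay, and lay the slide box flat in the small undivided tray. Carry them upright and set each down without dropping it or knocking anything over, and leave the amber bottle and the red tip rack where they are; finish with everything standing still.

Things in the scene. Friction and masses are not known exactly. Their poses are not given: they have to be found in the camera images.
- tube_a: skirted centrifuge tube, frosted white with a blue screw cap, standing upright on its flat foot: 115 tall, body diameter 30, cap diameter 34 over the top 21. About 60 g. Origin: centre of its underside; z up along its axis. The two tubes are alike.
- tube_b: skirted centrifuge tube, frosted white with a blue screw cap, standing upright on its flat foot: 115 tall, body diameter 30, cap diameter 34 over the top 21. About 60 g. Origin: centre of its underside; z up along its axis. The two tubes are alike.
- jar_a: squat specimen jar, frosted white with a blue screw lid, standing upright: 60 tall, body diameter 51, lid diameter 54 over the top 18. About 90 g. Origin: centre of its underside; z up along its axis. The two jars are alike.
- jar_b: squat specimen jar, frosted white with a blue screw lid, standing upright: 60 tall, body diameter 51, lid diameter 54 over the top 18. About 90 g. Origin: centre of its underside; z up along its axis. The two jars are alike.
- slide_box: closed plastic microscope-slide box, white with a grey seam, lying flat: 88 long (its x) by 34 wide (its y) by 38 high. About 80 g. Origin: centre of its underside; z up.
- tube_rack: deep white rack with two square bays side by side along its x, fixed to the bench: outside 112 (x) by 58 (y) by 45 high, walls and divider 4, floor 4 thick. Each bay is 50 by 50 inside, its centre at x = +27 or -27, y = 0. Origin: centre of its underside; z up.
- jar_tray: long white tray with two bays side by side along its x, fixed to the bench: outside 156 (x) by 80 (y) by 20 high, walls and divider 4, floor 4 thick. Each bay is 72 by 72 inside, its centre at x = +38 or -38, y = 0. Origin: centre of its underside; z up.
- slide_tray: small low white tray without divider, fixed to the bench: outside 118 (x) by 62 (y) by 14 high, walls 4, floor 4 thick; inside 110 by 54. The slide box lies in it with its length along the tray's x. Origin: centre of its underside; z up.
- reagent_bottle: bystander: amber bottle with black cap, diameter 70, 145 tall, loose, at the far side of the work. Origin: centre of its underside.
- tip_rack: bystander: red box with rows of dark holes on top, 85 (x) by 122 (y) by 45 high, loose, at the far side of the work. Origin: centre of its underside.
Things that resemble listed ones, but are neither listed nor needed, are in the scene too. What is shaped like the tube_b but green is not meant.

How it is judged:
At the end, for the whole second after the job is handed in: Both tubes stand in the tube rack and both jars in the jar tray, one to a bay, and the slide box lies in the slide tray: each on the tray floor (within 5 mm of its height), within 0.12 rad of upright, released and at rest (below 0.02 m/s and 0.6 rad/s) (x of tube_a in the frame of tube_rack between -0.042 and 0.042 m and y of tube_a in the frame of tube_rack between -0.014 and 0.014 m and z of tube_a in the frame of tube_rack between 0.001 and 0.009 m and angle between each of tube_a, tube_b, jar_a, jar_b, slide_box's own z axis and vertical below 0.12 rad and linear speed of each of tube_a, tube_b, jar_a, jar_b, slide_box below 0.02 m/s and angular speed of each of tube_a, tube_b, jar_a, jar_b, slide_box below 0.6 rad/s and x of tube_b in the frame of tube_rack between -0.042 and 0.042 m and y of tube_b in the frame of tube_rack between -0.014 and 0.014 m and z of tube_b in the frame of tube_rack between 0.001 and 0.009 m and x of jar_a in the frame of jar_tray between -0.052 and 0.052 m and y of jar_a in the frame of jar_tray between -0.014 and 0.014 m and z of jar_a in the frame of jar_tray between 0.001 and 0.009 m and x of jar_b in the frame of jar_tray between -0.052 and 0.052 m and y of jar_b in the frame of jar_tray between -0.014 and 0.014 m and z of jar_b in the frame of jar_tray between 0.001 and 0.009 m and x of slide_box in the frame of slide_tray between -0.016 and 0.016 m and y of slide_box in the frame of slide_tray between -0.015 and 0.015 m and z of slide_box in the frame of slide_tray between 0.001 and 0.009 m); the robot touches nothing.
It fails at once if a tube, a jar or the slide box is tipped by more than 0.6 rad (angle between any of tube_a, tube_b, jar_a, jar_b, slide_box's own z axis and vertical above 0.6 rad).
It fails at once if a tube, a jar or the slide box is dropped (in free fall faster than 0.7 m/s, a drop of about 25 mm) ((linear speed of tube_a above 0.7 m/s and contact force between tube_a and anything else below 0.02 N) or (linear speed of tube_b above 0.7 m/s and contact force between tube_b and anything else below 0.02 N) or (linear speed of jar_a above 0.7 m/s and contact force between jar_a and anything else below 0.02 N) or (linear speed of jar_b above 0.7 m/s and contact force between jar_b and anything else below 0.02 N) or (linear speed of slide_box above 0.7 m/s and contact force between slide_box and anything else below 0.02 N)).
It fails at once if the bottle or the tip rack is moved by more than 20 mm or tipped (distance of any of reagent_bottle, tip_rack from where it was at the start of the episode above 0.02 m or angle between any of reagent_bottle, tip_rack's own z axis and vertical above 0.3 rad).
It also fails if it takes over 120 s, if anything falls off the work surface, if the arm or the gripper's body presses on something with over 40 N, if the wrist force passes 120 N, or if a joint passes its speed limit or range.

## Working session

There is one attempt and no reset: what is moved stays moved. The work goes in short steps, each a Python script; the robot and the scene stay as the last script left them, time stands still between calls to the robot, and variables do not carry over. Pictures are saved under pics/ and viewed, about 12 in all and at most 16, crops included, and the job is handed in when it is done.

```bash
mkdir -p pics && ls && python3 - <<'E'
from rig import ctrl, viewer
import cv2, numpy as np
o=ctrl.observe(); print({k:np.round(v,3) for k,v in o.items()})
for n in ["scene","side","wrist"]:
    s=viewer.snapshot(n); cv2.imwrite(f"pics/{n}0.png",s["pixels"][...,::-1])
    print(n,np.round(s["mtx"],1).tolist(),np.round(s.get("extrinsics",s.get("hand_eye")),3).tolist())
E
```

```text
pics
{'time_s': np.float64(0.0), 'q': array([-1.304,  0.32 ,  1.566, -0.   ,  1.257, -0.02 ]), 'joint_velocities': array([-0.002,  0.001, -0.001, -0.001, -0.001, -0.001]), 'joint_efforts': array([-3.0000e-03, -4.1247e+01, -2.3198e+01,  7.3000e-02,  4.6000e-02,
       -0.0000e+00]), 'tcp_pos': array([ 0.163, -0.551,  0.213]), 'tcp_rot': array([-0.001,  0.801, -0.599, -0.001]), 'ft_force': array([-0.066, -0.209,  0.835]), 'wrist_torque': array([-0.004, -0.01 , -0.023]), 'finger_gap': np.float64(0.092)}
scene [[423.2, 0.0, 280.5], [0.0, 423.2, 214.9], [0.0, 0.0, 1.0]] [[-0.565, 0.447, -0.693, 1.253], [0.825, 0.322, -0.465, 0.471], [0.015, -0.834, -0.551, 0.611], [0.0, 0.0, 0.0, 1.0]]
side [[462.8, 0.0, 284.4], [0.0, 462.8, 218.2], [0.0, 0.0, 1.0]] [[-0.894, -0.323, 0.31, 0.215], [-0.448, 0.632, -0.633, 0.718], [0.008, -0.705, -0.71, 0.862], [0.0, 0.0, 0.0, 1.0]]
wrist [[325.2, 0.0, 281.1], [0.0, 325.2, 209.9], [0.0, 0.0, 1.0]] [[1.0, 0.0, 0.0, -0.001], [-0.0, 0.96, 0.28, -0.079], [0.0, -0.28, 0.96, -0.17], [0.0, 0.0, 0.0, 1.0]]
```

View pics/scene0.png

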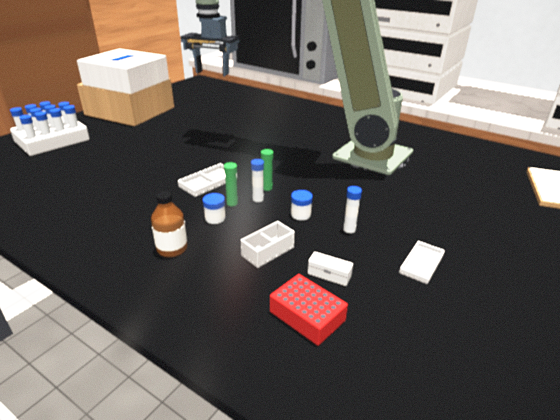

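View pics/side0.png

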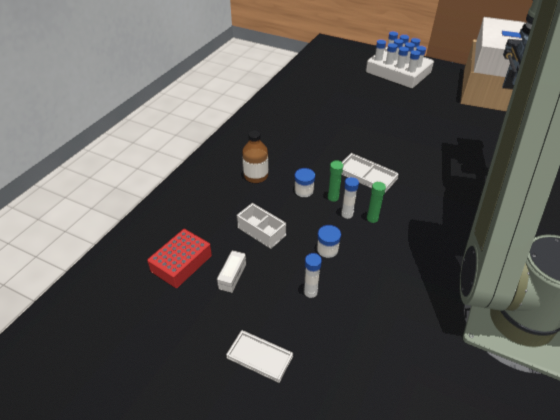

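The scene view shows:
- Blue-capped tubes at (258,165 cap) and (353,193 cap), with green look-alikes at (231,184) and (267,170).
- Jars at (214,202) and (301,198).
- The rack at (268,243), the jar tray at (208,179), the slide tray at (422,261) and the slide box at (330,268).

The side view agrees. Next I'll locate these by ray casting.

```bash
cat > h.py <<'E'
from rig import ctrl, viewer
import cv2, numpy as np
from scipy.spatial.transform import Rotation as R
def rot(q): return R.from_quat(np.roll(q,-1)).as_matrix()
def down(th):  # tool z down, jaw axis at angle th in the world xy plane
    q=(R.from_euler('z',th)*R.from_euler('x',np.pi)).as_quat(); return np.roll(q,1)
def snap(n,save=None):
    o=ctrl.observe(); s=viewer.snapshot(n)
    if save: cv2.imwrite(f"pics/{save}.png",s["pixels"][...,::-1])
    K=s["mtx"]
    if n=="wrist":
        T=np.eye(4); T[:3,:3]=rot(o["tcp_rot"]); T[:3,3]=o["tcp_pos"]; E=T@s["hand_eye"]
    else: E=s["extrinsics"]
    def ray(uv):
        uv=np.atleast_2d(np.float64(uv)); x=(uv[:,0]-K[0,2])/K[0,0]; y=(uv[:,1]-K[1,2])/K[1,1]
        if n=="wrist":
            r=np.hypot(x,y)+1e-12; d=np.stack([x/r*np.sin(r),y/r*np.sin(r),np.cos(r)],1)
        else: d=np.stack([x,y,np.ones_like(x)],1)
        d=d@E[:3,:3].T; return E[:3,3],d/np.linalg.norm(d,axis=1)[:,None]
    def plane(uv,z):
        c,d=ray(uv); return (c+d*((z-c[2])/d[:,2])[:,None])[:,:2]
    return s["pixels"],ray,plane
def blobs(px,colour,amin=40):
    h=cv2.cvtColor(px,cv2.COLOR_RGB2HSV)
    lo,hi={"blue":((100,120,60),(125,255,255)),"white":((0,0,110),(179,70,255)),"green":((45,100,40),(85,255,255))}[colour]
    m=cv2.inRange(h,lo,hi)
    cs,_=cv2.findContours(m,cv2.RETR_EXTERNAL,cv2.CHAIN_APPROX_NONE)
    return [c[:,0] for c in cs if cv2.contourArea(c)>amin]
E
python3 - <<'E'
from h import *
for n in ["scene","side"]:
    px,ray,pl=snap(n)
    for col in ["blue","green","white"]:
        for c in blobs(px,col):
            m=cv2.moments(c); u=np.array([m["m10"],m["m01"]])/m["m00"]
            p=[pl(u,z)[0].round(3) for z in (0.104,0.051,0.02)]
            if np.hypot(*p[2])<1 and cv2.contourArea(c)<6000: print(n,col,u.round(),cv2.contourArea(c),"z104",p[0],"z51",p[1],"z20",p[2])
E
```

```text
scene blue [213. 200.] 288.0 z104 [ 0.654 -0.117] z51 [ 0.592 -0.179] z20 [ 0.555 -0.215]
scene blue [301. 197.] 288.5 z104 [0.523 0.039] z51 [ 0.447 -0.006] z20 [ 0.403 -0.032]
scene blue [354. 192.] 179.5 z104 [0.431 0.128] z51 [0.345 0.093] z20 [0.295 0.072]
scene blue [257. 164.] 116.5 z104 [ 0.448 -0.148] z51 [ 0.364 -0.213] z20 [ 0.314 -0.25 ]
scene green [230. 181.] 351.5 z104 [ 0.561 -0.145] z51 [ 0.489 -0.209] z20 [ 0.447 -0.247]
scene green [267. 167.] 343.0 z104 [ 0.448 -0.114] z51 [ 0.364 -0.175] z20 [ 0.315 -0.211]
scene white [330. 268.] 1027.5 z104 [0.707 0.215] z51 [0.65  0.189] z20 [0.617 0.173]
scene white [422. 261.] 1151.5 z104 [0.591 0.348] z51 [0.522 0.335] z20 [0.481 0.327]
scene white [267. 243.] 1634.5 z104 [0.714 0.078] z51 [0.658 0.037] z20 [0.625 0.013]
scene white [170. 239.] 581.0 z104 [ 0.815 -0.086] z51 [ 0.77  -0.145] z20 [ 0.743 -0.179]
scene white [215. 215.] 272.5 z104 [ 0.7   -0.072] z51 [ 0.642 -0.129] z20 [ 0.608 -0.162]
scene white [301. 212.] 257.0 z104 [0.578 0.072] z51 [0.508 0.03 ] z20 [0.467 0.006]
scene white [351. 215.] 382.0 z104 [0.527
[... 1278 characters left out ...]
[328. 250.] 198.0 z104 [0.421 0.087] z51 [0.435 0.042] z20 [0.443 0.017]
side white [261. 225.] 1293.0 z104 [0.585 0.085] z51 [0.61  0.041] z20 [0.625 0.015]
side white [348. 204.] 261.5 z104 [ 0.433 -0.07 ] z51 [ 0.448 -0.125] z20 [ 0.457 -0.158]
side white [304. 190.] 177.0 z104 [ 0.549 -0.068] z51 [ 0.572 -0.123] z20 [ 0.586 -0.155]
side white [255. 169.] 328.0 z104 [ 0.694 -0.083] z51 [ 0.727 -0.139] z20 [ 0.747 -0.171]
side white [367. 171.] 1070.0 z104 [ 0.434 -0.208] z51 [ 0.449 -0.273] z20 [ 0.458 -0.31 ]
side white [531. 224.] 4093.5 z104 [ 0.034 -0.198] z51 [ 0.021 -0.262] z20 [ 0.014 -0.3  ]
side white [522. 169.] 5065.0 z104 [ 0.078 -0.398] z51 [ 0.068 -0.477] z20 [ 0.063 -0.522]
```

Both views agree: tubes at (0.433,0.129) and (0.451,-0.145), and jars at (0.449,-0.005) and (0.593,-0.177). Now I'll put the wrist camera straight above each tray and the box, so the outline seen is the rim.

```bash
cat >> h.py <<'E'
def camover(p,th,z):
    return [p[0]+0.079*np.sin(th),p[1]-0.079*np.cos(th),z]
def rects(px,pl,z,near,amin=300):
    out=[]
    for c in blobs(px,"white",amin):
        w=pl(c,z).astype(np.float32); (cx,cy),(a,b),ang=cv2.minAreaRect(w*1000)
        if a<b: a,b,ang=b,a,ang+90
        ang=(ang+90)%180-90
        if np.hypot(cx/1000-near[0],cy/1000-near[1])<0.06: out.append((round(cx/1000,4),round(cy/1000,4),round(a),round(b),round(ang,1)))
    return out
E
python3 - <<'E'
from h import *
for n,p,z in [("jartray",(.455,-.31),.02),("rack",(.622,.014),.045),("sbox",(.617,.174),.038),("slidetray",(.46,.33),.014)]:
    th=np.pi/2
    ctrl.move_ptp(camover(p,th,.25),down(th)); ctrl.hold(.1)
    px,ray,pl=snap("wrist","w_"+n); print(n,ctrl.observe()["tcp_pos"].round(3),rects(px,pl,z,p))
print(ctrl.observe()["time_s"])
import os
ims=[cv2.resize(cv2.imread(f"pics/w_{n}.png"),(400,300)) for n in ["jartray","rack","sbox","slidetray"]]
cv2.imwrite("pics/w_all.png",np.vstack([np.hstack(ims[:2]),np.hstack(ims[2:])]))
E
```

```text
jartray [ 0.534 -0.311  0.25 ] [(0.4605, -0.3175, 157, 81, -9.9)]
rack [0.701 0.012 0.25 ] [(0.625, 0.0178, 113, 59, -12.9)]
sbox [0.696 0.172 0.25 ] [(0.6163, 0.1749, 89, 35, -80.6)]
slidetray [0.54  0.329 0.25 ] [(0.4605, 0.326, 119, 63, 1.0)]
5.6083
```

View pics/w_all.png

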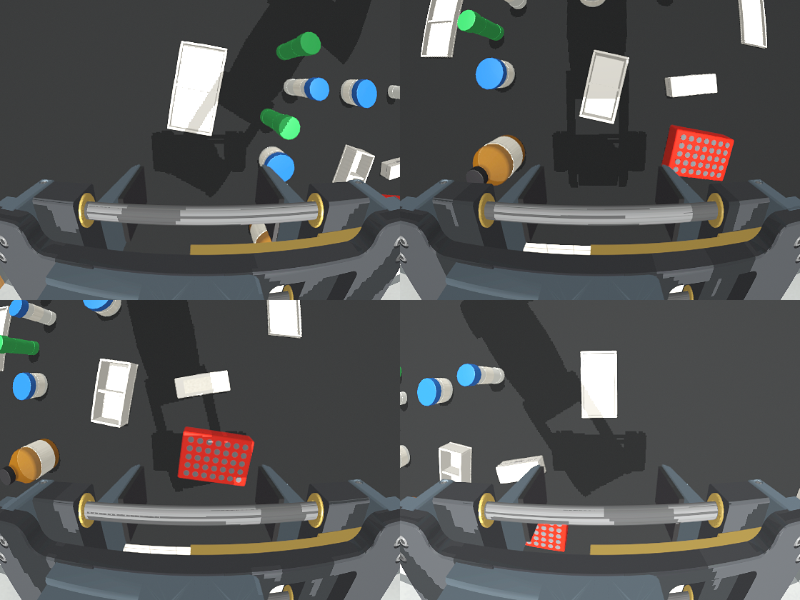

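All four outlines match the given sizes to 1 mm, so those poses stand. Next I'll put the camera over each blue-capped item to refine its position and confirm its identity. I'll also check the clearances to the green tubes and the tip rack.

```bash
python3 - <<'E'
from h import *
crops=[]
for n,p,z in [("tube1",(.433,.129),.115),("jar1",(.449,-.005),.06),("tube2",(.451,-.145),.115),("jar2",(.594,-.177),.06)]:
    th=np.pi/2
    ctrl.move_ptp(camover(p,th,.25),down(th)); ctrl.hold(.1)
    px,ray,pl=snap("wrist","w_"+n)
    for col in ["blue","green"]:
        for c in blobs(px,col,150):
            w=pl(c,z if col=="blue" else .115); m=w.mean(0)
            if np.hypot(*(m-p))<0.12:
                (x,y),r=cv2.minEnclosingCircle((w*1000).astype(np.float32)); print(n,col,round(x,1),round(y,1),"r",round(r,1))
                if np.hypot(*(m-p))<0.03: u=c.mean(0).astype(int); crops.append(cv2.resize(px[max(u[1]-75,0):u[1]+75,u[0]-100:u[0]+100,::-1],(400,300)))
px,ray,pl=snap("side")
h=cv2.cvtColor(px,cv2.COLOR_RGB2HSV); m=cv2.inRange(h,(0,150,80),(6,255,255))|cv2.inRange(h,(174,150,80),(180,255,255))
im=cv2.imread("pics/w_sbox.png"); hs=cv2.cvtColor(im,cv2.COLOR_BGR2HSV); m=cv2.inRange(hs,(0,150,100),(5,255,255))|cv2.inRange(hs,(174,150,100),(180,255,255))
c=max(cv2.findContours(m,0,1)[0],key=cv2.contourArea)[:,0]
# tip rack in the slide-box picture (tool pose as recorded there)
ctrl_pose=np.array([.696,.172,.25]); s=viewer.snapshot("wrist"); K=s["mtx"]; T=np.eye(4); T[:3,:3]=rot(down(np.pi/2)); T[:3,3]=ctrl_pose; E=T@s["hand_eye"]
x=(c[:,0]-K[0,2])/K[0,0]; y=(c[:,1]-K[1,2])/K[1,1]; r=np.hypot(x,y); d=np.stack([x/r*np.sin(r),y/r*np.sin(r),np.cos(r)],1)@E[:3,:3].T
w=(E[:3,3]+d*((.045-E[2,3])/d[:,2])[:,None])[:,:2]
a=np.radians(9.4); ex=np.array([np.cos(a),np.sin(a)]); ey=np.array([-ex[1],ex[0]]); v=w-[.6163,.1749]
print("tip rack rel. to box: across min",(v@ex).min().round(3)," within finger width",(v@ex)[abs(v@ey)<.018].min().round(3),"along",(v@ey).min().round(3),(v@ey).max().round(3), w[w[:,0].argmin()].round(3))
cv2.imwrite("pics/crops.png",np.vstack([np.hstack(crops[:2]),np.hstack(crops[2:4])])); print(ctrl.observe()["time_s"])
E
```

```text
tube1 blue 446.9 20.3 r 24.5
tube1 blue 435.4 132.4 r 17.1
jar1 blue 450.5 -1.7 r 27.2
tube2 blue 452.6 -140.6 r 17.2
tube2 blue 449.8 -25.3 r 24.5
tube2 green 505.0 -181.0 r 24.0
tube2 green 393.6 -155.9 r 22.8
jar2 blue 593.8 -172.6 r 27.3
jar2 green 518.8 -182.6 r 25.1
tip rack rel. to box: across min 0.064  within finger width 0.071 along -0.068 0.071 [0.685 0.148]
8.9917
```

View pics/crops.png

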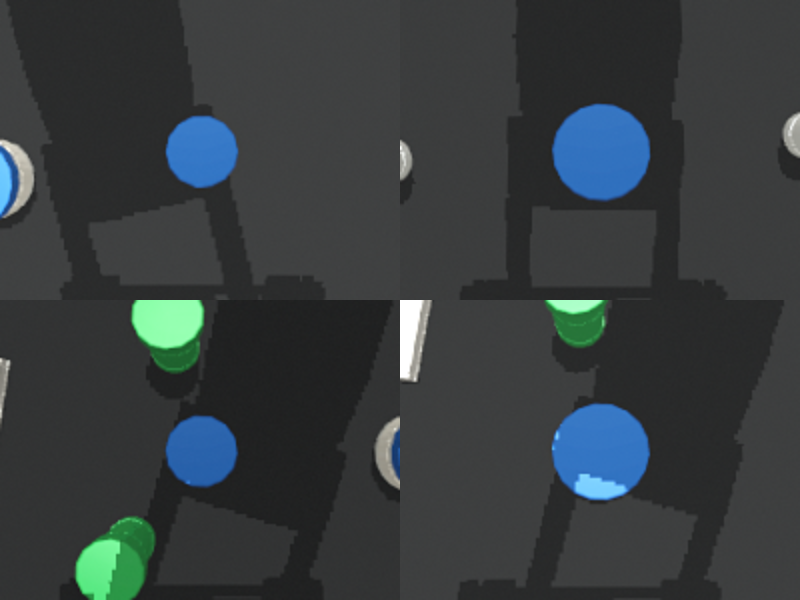

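Each lid outline is centred in its own crop, with radii of 17.1 and 27.2 mm as specified. Tube_b (bottom-left crop) is the blue one between the two green look-alikes. The tip rack leaves enough finger room beside the box (64 mm, 59 needed). First I'll pick that tube with the jaws square to the green line.

```bash
cat >> h.py <<'E'
def pick(p,th,h,force,up):
    ctrl.move_ptp([*p,h+up],down(th)); ctrl.move_linear([*p,h],feed=.2)
    ctrl.grasp(force); ctrl.hold(.2); print("gap",round(float(ctrl.observe()["finger_gap"]),4))
    ctrl.move_linear([*p,h+up],feed=.2); print("gap lifted",round(float(ctrl.observe()["finger_gap"]),4))
def place(p,th,h,up,floor=.004):
    ctrl.move_linear([*p,h+up],feed=.25,ori=down(th)); ctrl.hold(.2)
    ctrl.move_linear([*p,h+floor+.008],feed=.15)
    hit=ctrl.move_linear([*p,h+floor-.004],feed=.02,contact_N=4); z=ctrl.observe()["tcp_pos"][2]
    print("contact",hit,"base z",round(float(z-h),4))
    ctrl.gripper_open(); ctrl.hold(.2); ctrl.move_linear([*p,h+up],feed=.2); print("t",ctrl.observe()["time_s"])
def bay(c,deg,s):
    a=np.radians(deg); return [c[0]+s*np.cos(a),c[1]+s*np.sin(a)]
RACK=((.625,.0178),-12.9); JTRAY=((.4605,-.3175),-9.9); STRAY=((.4605,.326),1.0)
E
python3 - <<'E'
from h import *
ctrl.move_linear([.594,-.18,.25]) if 0 else None
pick((.4526,-.1406),np.radians(79),.052,15,.14)
place(bay(*RACK,.027),np.radians(77.1),.052,.14)
ctrl.move_ptp(camover(RACK[0],np.pi/2,.25),down(np.pi/2)); snap("wrist","after1")
E
```

```text
gap 0.0333
gap lifted 0.0333
contact True base z 0.0038
t 17.5583
```

View pics/after1.png

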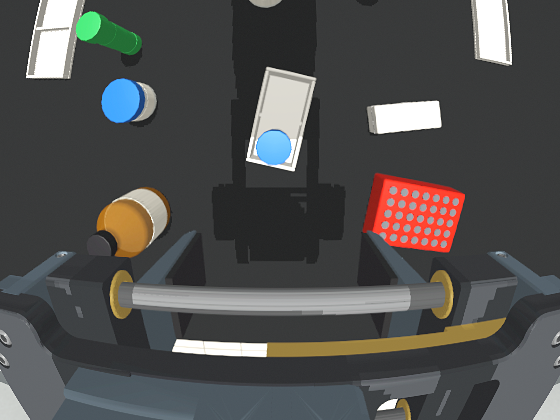

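The tube stands in the far bay, with its cap at (273,147) inside the rack, and contact came at the expected floor height (3.8 mm). I'll repeat this for the second tube and the jars.

```bash
python3 - <<'E'
from h import *
pick((.4354,.1324),np.pi/2,.052,15,.14)
place(bay(*RACK,-.027),np.radians(77.1),.052,.14)
pick((.4505,-.0017),np.pi/2,.028,15,.13)
place(bay(*JTRAY,-.038),np.radians(80.1),.028,.16)
ctrl.move_ptp(camover(JTRAY[0],np.pi/2,.25),down(np.pi/2)); snap("wrist","after3")
E
```

```text
gap 0.0334
gap lifted 0.0335
contact True base z 0.0038
t 26.5917
gap 0.0536
gap lifted 0.0539
contact True base z 0.004
t 34.7667
```

View pics/after3.png

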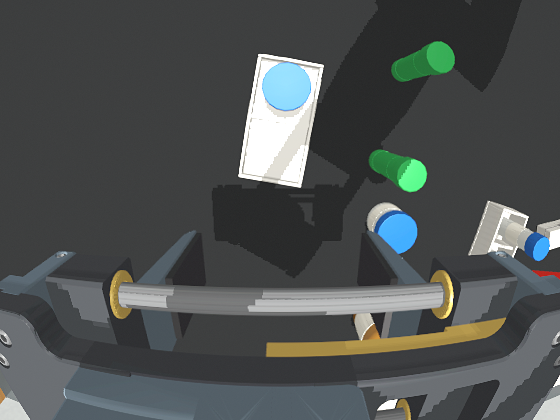

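The jar sits in the near bay, with its lid at (286,86). Now the second jar goes in, carried high over the greens, followed by the slide box and final looks.

```bash
python3 - <<'E'
from h import *
pick((.5938,-.1726),np.pi/2,.028,15,.16)
place(bay(*JTRAY,.038),np.radians(80.1),.028,.16)
ctrl.move_ptp([.55,.1,.25],down(np.radians(50)))
pick((.6133,.1744),np.radians(9.4),.016,15,.13)
place(STRAY[0],np.radians(91),.016,.13)
ims=[]
for n,p in [("rack",RACK[0]),("jt",JTRAY[0]),("st",STRAY[0])]:
    ctrl.move_ptp(camover(p,np.pi/2,.28),down(np.pi/2)); ctrl.hold(.2)
    px,ray,pl=snap("wrist","end_"+n); ims.append(cv2.resize(px[:300,80:480,::-1],(400,300)))
    for c in blobs(px,"blue",150):
        w=pl(c,.119 if n=="rack" else .064); (x,y),r=cv2.minEnclosingCircle((w*1000).astype(np.float32))
        v=np.array([x,y])/1000-p
        if np.hypot(*v)<.08:
            a=np.radians({"rack":-12.9,"jt":-9.9,"st":1}[n]); print(n,"tray-frame x,y mm",(1000*v@[np.cos(a),np.sin(a)]).round(1),(1000*v@[-np.sin(a),np.cos(a)]).round(1),"r",round(r,1))
ctrl.move_ptp([.3,.35,.35],down(0.8))
for n in ["scene","side"]: px,_,_=snap(n,"end_"+n); 
ims.append(cv2.imread("pics/end_scene.png")[130:340,120:470]); ims[-1]=cv2.resize(ims[-1],(400,300))
cv2.imwrite("pics/end.png",np.vstack([np.hstack(ims[:2]),np.hstack(ims[2:])])); print(ctrl.observe()["time_s"])
E
```

```text
gap 0.0538
gap lifted 0.0535
contact True base z 0.004
t 43.3917
gap 0.0336
gap lifted 0.0343
contact True base z 0.0037
t 53.6167
rack tray-frame x,y mm 26.8 -0.1 r 16.6
rack tray-frame x,y mm -26.9 -0.2 r 16.3
jt tray-frame x,y mm 39.5 4.7 r 25.3
60.6917
```

View pics/end.png

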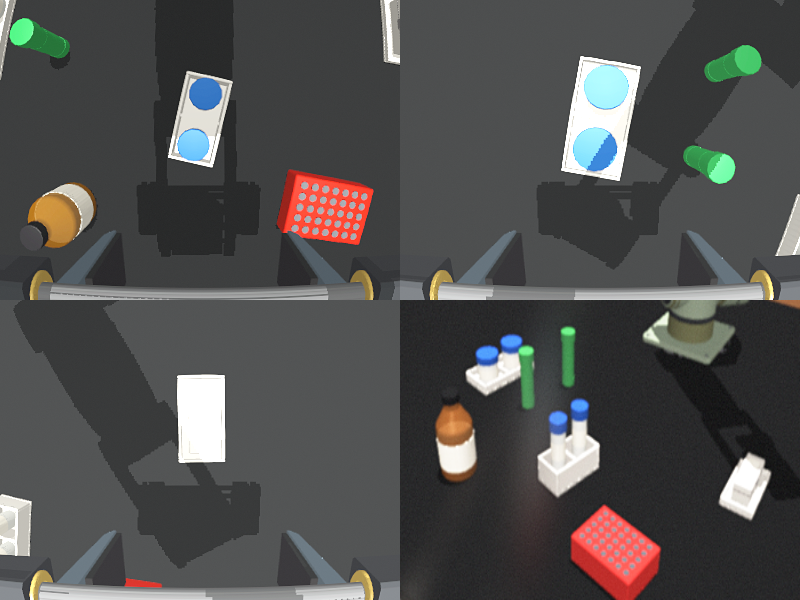

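View pics/end_side.png

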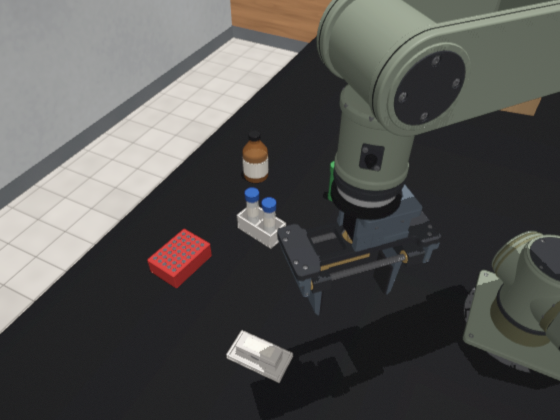

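Rack tubes are at (±27, 0) mm and both jars look centred. The jar mask in bright light is partial, so the 4.7 mm offset it gives is unreliable. I'll check the slide box enlarged for flatness and the jars with a wider blue mask.

```bash
python3 - <<'E'
import cv2,numpy as np
a=cv2.imread("pics/end_side.png")[320:390,210:310]; b=cv2.imread("pics/end_scene.png")[230:295,380:470]; c=cv2.imread("pics/end_st.png")[60:180,240:330]
f=lambda i:cv2.resize(i,(400,300),interpolation=cv2.INTER_CUBIC)
g=np.clip((c.astype(float)-170)*3,0,255).astype(np.uint8)
jt=cv2.imread("pics/end_jt.png")[40:190,220:420]
cv2.imwrite("pics/box.png",np.vstack([np.hstack([f(a),f(b)]),np.hstack([cv2.resize(g,(400,300)),f(jt)])]))
from h import *
# wider mask on stored jar-tray picture: lid centres vs tray outline in pixels
im=cv2.imread("pics/end_jt.png"); h=cv2.cvtColor(im,cv2.COLOR_BGR2HSV); m=cv2.inRange(h,(85,70,60),(125,255,255))
for q in cv2.findContours(m,0,1)[0]:
    if cv2.contourArea(q)>200: print(cv2.minEnclosingCircle(q))
E
```

```text
((524.0, 236.5), 13.82941722869873)
((274.5501708984375, 148.71131896972656), 22.092309951782227)
((285.714599609375, 86.68584442138672), 22.446765899658203)
```

View pics/box.png

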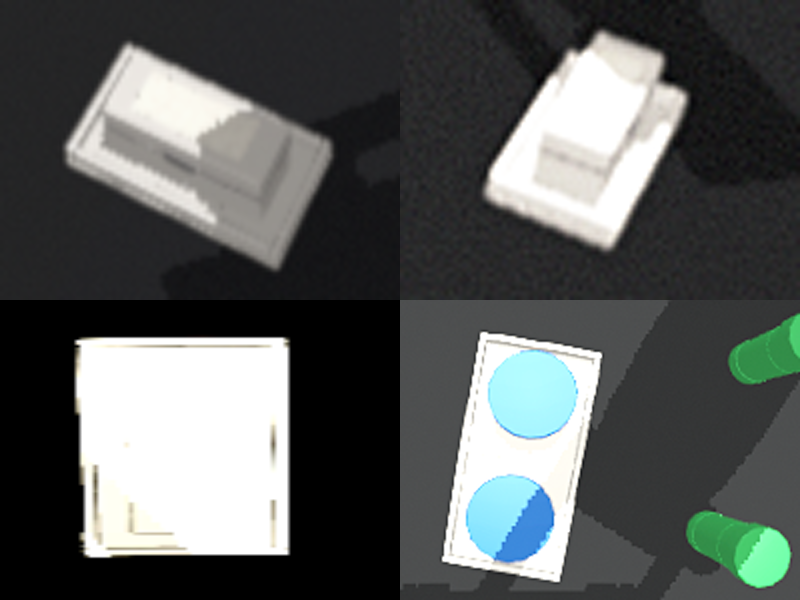

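The box lies flat and centred in its tray. Both lids are centred in their bays, with full-mask radii of 22 px and a spacing of 63 px, about 76 mm. Handing in.

```bash
python3 - <<'E'
from h import *
ctrl.hold(.5); o=ctrl.observe(); print(o["time_s"],abs(o["joint_velocities"]).max(),o["finger_gap"]); ctrl.sign_off()
E
```

```text
61.1917 0.003057845026680703 0.09126817965688246
the job is handed in; nothing more can be done
```

All five items are put away and the job was handed in at about 61 s of robot time. It reports no verdict. Both blue-capped tubes stand in the rack, both jars in the long tray, one to a bay, and the slide box is in the small tray. I left the green look-alikes alone.

- **Set-down:** every placement touched the tray floor at 3.7–4.0 mm, against 4 mm expected.
- **Position:** the tubes measured at x = ±27 mm and y ≈ 0 in the rack. I checked the jars and the slide box by eye in enlarged views: the jars are centred about 76 mm apart, and the box is flat and centred.
- **Bystanders:** the bottle and the tip rack look unmoved in the final pictures; I did not measure them.
- **At hand-in:** the arm was still and clear of everything, with the gripper open.
- **Disagreement:** the first jar check gave one jar 4.7 mm off centre with a lid radius of 25.3 mm instead of 27, and missed the other jar. The bright light had cut the colour mask short. A wider mask picked up both lids at nearly equal size and correctly spaced, so I took the first reading as a mask error.

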